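# Purge the sample cell and hold the probe in it

### The arm

A 7-joint arm with a two-finger parallel gripper is mounted at the origin on a cart in front of the work surface, level with it; the furniture and walls round the work are solid. World frame = base frame: x ahead of the robot, y to its left, z up, the work surface at z = 0. Lengths are in m, angles in rad, forces in N, time in s.
With the tool pointing down it reaches from about 0.4 to 0.85 m from the base axis. Payload 10.4 kg.
Tool frame: the origin (TCP) lies on the centre line of the jaws, within the pads' length; the fingertips stand 11 mm ahead of it and the grasp point (between the pads) lies 8 mm behind it; x points along the fingers, y is the direction in which the jaws open and shut, and the axes are right-handed (so a half turn about x gives the same grasp; the last joint's range is limited). The gripper opens to 87 mm and grips with 3 to 60 N. Pads are 19 mm wide; open, the fingers measure 117 mm over their backs; the gripper's body (75 mm by 190 mm) begins 51 mm behind the grasp point.
Start: joints at [-1.144, 0.332, -0.065, 1.46, 0.022, 1.35, -0.088], TCP at [0.272, 0.563, 0.234] pointing down, gripper open.
Joint ranges: [-2.6, 2.6], [-0.5, 2.12], [-1.47, 1.34], [0.16, 2.42], [-1.27, 4.41], [0.06, 2.06], [-2.6, 2.6]. Speed limits (rad/s): [2.22, 2.22, 2.79, 2.79, 3.14, 3.14, 3.14].

### API

Orientations are given as a rotation vector (axis times angle).
In Python, from station import arm gives the robot as it stands.
- The arm moves only by the shell command python3 -m pendant 'ROWS' [FORCE]. ROWS is JSON, a list of rows, each an object of numbers: "x", "y", "z": the shift along the tool's x, y, z scaled (see below); "ax", "ay", "az": the turn, a rotation vector about the tool's x, y, z scaled (see below); "hand": the opening, from -1 (shut) to 1 (fully open), so that 0 is half open. A call has 1 to 12 rows; each row shifts and turns the commanded pose from where the row before left it, along the tool's axes as they then stand; what a row does not reach is not made up. The controller multiplies each number of a shift by 0.02 m and each number of a turn by pi rad. A row lasts 1/8 s, in which the tool goes at most 62.5 mm and 10.7 degrees, less where a joint would pass 70% of its speed; a pose out of reach is approached as far as the arm can. A call with a number of a shift or a turn outside -1 to 1 is refused whole. A call with a gripper value outside its range is refused whole. The fingers move at their own pace and stop on an object; FORCE is the grip in N (left out, the last holds). Time passes only in rows, so rows that do not move let the fingers close. It gives the time, the measured TCP pose, the force and the opening at its end, in the units of the state.
- arm.get_state(): the state, without advancing time (a new reading comes with each control period).
- arm.get_image(name): name is "scene" or "top" or "wrist"; returns a dict with "frame" (400x640x3 uint8, red, green, blue), "z_map" (400x640 float32, m along the optical axis (not along the pixel's ray), 0 where there is no reading), "vfov" (degrees; the focal length in pixels is half the picture's height over the tangent of half this angle, whatever the lens; pixels are square), "cx", "cy" (the principal point, pixels), "extrinsics" (4x4, takes a point from world to camera coordinates). Camera axes: x right, y up, looking along -z (the intrinsics and any distortion apply to the point x, -y, -z); pixel columns grow to the right and rows downward; lengths in m; the calibration is good to about 2 mm. A picture is of the moment at which its call begins.
- arm.finish_job(): hands the job in, once; it reports no verdict.
The state is a dict: "time_s": time; "q": joint angles; "joint_velocities": joint speeds; "effort": joint torques, N m; "eef_pos": TCP position; "tcp_rot": TCP orientation; "contact_force": force on the tool from outside, world axes, zero at the start; "moment": the same for the moment, N m; "finger_gap": finger opening in m.
Only numpy, scipy, OpenCV 4.12 (cv2) and the standard library are available. Lean on these libraries where they do the work, as an engineer would, in place of code of your own. Each camera call takes 0.05 s, during which the arm holds its last target.

### The job

Purge the clear sample cell: press the red sprung pump lever fully down and let it come fully back up, three full strokes. Then take the yellow-handled probe out of its rest and lower its rod through the brass guide hole on top of the cell, without the probe touching the guide, the cell or the pump, until the black ring on the rod is level with the top of the guide. Finish while still holding it there, still and centred in the hole, and leave the other things on the bench alone.

Things in the scene. Friction and masses are not known exactly. Their poses are not given: they have to be found in the camera images.
- unit: Fixed measuring unit: grey base plate 100 x 300 x 10 mm (x, y, z), origin at the centre of its underside. A clear round sample cell with an aluminium lid and brass guide bush stands at y = -100 mm; the pump is in the middle and its red lever points to the unit's +y. Nothing of it stands higher than about 130 mm.
- guide_mouth (a point): Centre of the upper mouth of the guide hole, at unit (0, -100, 115) mm. The brass bush is 36 mm across outside; the bore is 20 mm across, vertical, and runs 30 mm down (through bush and lid) into the empty clear cell, which is 62 mm across inside and 69 mm deep below the lid.
- pump_lever (a joint): Pump lever angle, rad: 0 = fully up (its resting place, where it slopes up by 0.30 rad), growing as it is pressed down to the stop at 0.52. Its spring brings it back up by itself; pressing at the middle of the red grip takes about 5 N at the top and 10 N at the bottom. A full stroke is beyond 0.42 down and back below 0.08.
- lever_grip (a point): Middle of the upper face of the red flat lever grip (70 mm along the lever, 30 mm wide, 14 mm thick); it moves with the lever, 125 mm from the pivot, and drops about 61 mm in a full stroke. Its own y axis points outward along the lever, z out of the upper face.
- pump_pivot (a point): Hinge axis of the lever, at unit (0, -20, 75) mm; the axis is parallel to the unit's x.
- rest: Fixed grey tubular probe rest, 95 mm high on a 70 mm dark foot disc, origin at the centre of its underside. The tube is 40 mm across outside, 18 mm inside.
- probe: Loose probe, about 0.1 kg, standing upright in the rest. Origin at the underside of its handle, on the axis, which is where it sits on the rest's rim; z points up. Round yellow handle 26 mm across and 60 mm high (with a 34 mm flange, 5 mm high, at its bottom); below it a steel rod 8 mm across and 80 mm long.
- probe_handle (a point): Place to grip the handle: on its axis, 36 mm above the underside of the handle, 24 mm below its top.
- probe_tip (a point): Lower end of the rod, 80 mm below the underside of the handle.
- probe_ring (a point): The 3 mm high black ring on the rod, 30 mm below the underside of the handle, 50 mm above the tip.
- beaker: Bystander: clear beaker, 58 mm across, 79 mm high, origin under its centre.
- vial_black: Bystander: vial with black cap, 27 mm across, 62 mm high, origin under its centre.
- vial_red: Bystander: vial with red cap, 27 mm across, 62 mm high, origin under its centre.
- jar: Bystander: clear jar with black cap, 61 mm across, 100 mm high, origin under its centre.
Not all that is in view belongs to the job. There is more than one size of the probe; the one meant has the size given above. Leave any green or turquoise look-alike of the rest alone.

How it is judged:
By the outcome, as a careful person would: the job done as asked, in the order asked, and still so for the second after the job is handed in, while the arm keeps its last pose, push and grip.
It also fails if it takes over 61 s, if anything falls off the work surface, if the arm or the gripper's body presses on something with over 40 N, if the wrist force passes 120 N, or if a joint passes its speed limit or range.

## Working session

There is one attempt and no reset: what is moved stays moved. The work goes in short steps, Python scripts to look and compute and a shell command to move; the robot and the scene stay as the last step left them, time stands still between calls to the robot, and variables do not carry over. Pictures are saved under pics/ and viewed, and the job is handed in when it is done.

```bash
ls; mkdir -p pics
python3 - <<'E'
from station import arm
import cv2,numpy as np
print(arm.get_state())
for n in ["scene","top","wrist"]:
    d=arm.get_image(n); cv2.imwrite(f"pics/{n}0.png",d["frame"][:,:,::-1]); np.savez(f"/tmp/{n}0.npz",**d)
    print(n,d["vfov"],d["cx"],d["cy"],np.round(d["extrinsics"],3).tolist(),d.keys(),(d["z_map"]>0).mean())
E
```

```text
pics
{'time_s': 0.0, 'q': array([-1.14359148,  0.33287725, -0.06467438,  1.46094349,  0.0216137 ,
        1.349908  , -0.08852241]), 'joint_velocities': array([ 0.00146142, -0.0004656 , -0.00197066, -0.00034962, -0.00033139,
       -0.00107948,  0.00072003]), 'effort': array([ 2.92704408e-04, -6.23273849e+01,  2.47668929e-02, -3.89885938e+01,
       -6.12873863e-02,  4.00348508e-02,  1.55550210e-04]), 'eef_pos': array([0.27160326, 0.56248306, 0.23274948]), 'tcp_rot': array([ 0.35164093,  1.54209392, -0.35388903]), 'contact_force': array([ 0.49672778,  0.24897008, -0.09350687]), 'moment': array([ 0.02291886, -0.01943937,  0.02955197]), 'finger_gap': 0.08716626438392353}
scene 43.01787471924093 313.59930427551154 197.06934609182647 [[0.897, -0.441, 0.016, -0.459], [0.316, 0.667, 0.674, -0.26], [-0.308, -0.6, 0.738, -1.398], [0.0, 0.0, 0.0, 1.0]] dict_keys(['frame', 'z_map', 'vfov', 'cx', 'cy', 'extrinsics']) 0.98483984375
top 44.88402557389876 323.98352408664476 193.50504761635912 [[-0.008, -1.0, -0.01, 0.026], [0.993, -0.009, 0.12, -0.534], [-0.12, -0.009, 0.993, -1.766], [0.0, 0.0, 0.0, 1.0]] dict_keys(['frame', 'z_map', 'vfov', 'cx', 'cy', 'extrinsics']) 0.99602734375
wrist 66.15529354272894 320.99459041249287 196.99354533141093 [[0.434, 0.901, -0.0, -0.626], [-0.874, 0.421, -0.242, 0.03], [-0.218, 0.105, 0.97, -0.389], [0.0, 0.0, 0.0, 1.0]] dict_keys(['frame', 'z_map', 'vfov', 'cx', 'cy', 'extrinsics']) 0.96175
```

View pics/scene0.png

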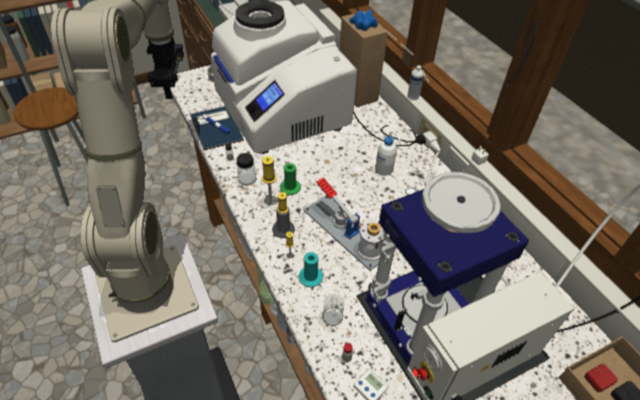

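View pics/top0.png

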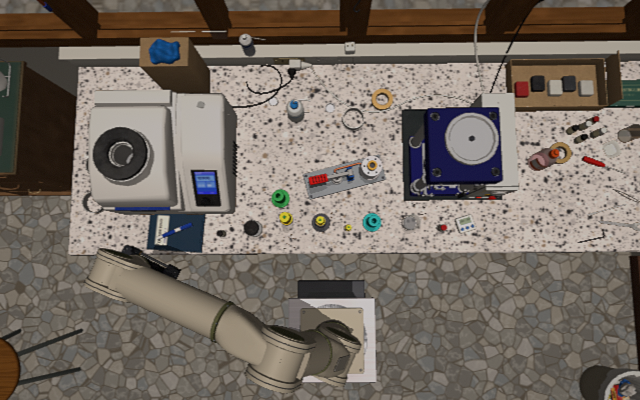

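View pics/wrist0.png

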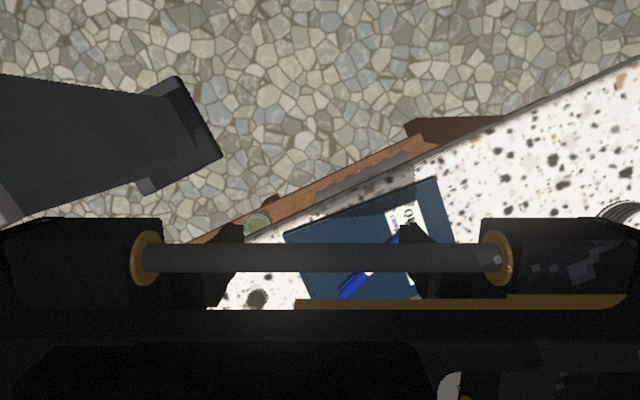

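The top view shows the unit at about (345,177), with its red lever grip at (318,180) and brass guide at (371,167). There are three yellow probes at (285,218), (320,221) and (347,228), plus green (280,198) and turquoise (372,221) look-alikes. I'll enlarge the views and measure.

```bash
cat > h.py <<'E'
import numpy as np,cv2
def load(p): return dict(np.load(p))
def K(d):
    f=d["frame"].shape[0]/2/np.tan(np.radians(float(d["vfov"]))/2); return f,float(d["cx"]),float(d["cy"])
def ray(d,u,v):
    f,cx,cy=K(d);E=d["extrinsics"];R=E[:3,:3];t=E[:3,3]
    return -R.T@t, R.T@np.array([(u-cx)/f,-(v-cy)/f,-1.0])
def onz(d,u,v,z):
    o,r=ray(d,u,v); return o+r*(z-o[2])/r[2]
def pt(d,u,v):
    o,r=ray(d,u,v); return o+r*float(d["z_map"][int(round(v)),int(round(u))])
def cloud(d):
    f,cx,cy=K(d);h,w=d["z_map"].shape;u,v=np.meshgrid(np.arange(w),np.arange(h));z=d["z_map"]
    c=np.stack([(u-cx)/f*z,-(v-cy)/f*z,-z],-1);E=d["extrinsics"]
    return (c-E[:3,3])@E[:3,:3]
def proj(d,p):
    f,cx,cy=K(d);E=d["extrinsics"];c=E[:3,:3]@np.asarray(p)+E[:3,3];return cx+f*c[0]/-c[2],cy-f*c[1]/-c[2]
def tri(a,ua,b,ub):
    o1,r1=ray(a,*ua);o2,r2=ray(b,*ub);r1/=np.linalg.norm(r1);r2/=np.linalg.norm(r2)
    A=np.stack([r1,-r2],1);s=np.linalg.lstsq(A,o2-o1,rcond=None)[0]
    p1=o1+s[0]*r1;p2=o2+s[1]*r2;return (p1+p2)/2,np.linalg.norm(p1-p2)
E
python3 - <<'E'
from h import *
s=load('/tmp/scene0.npz');t=load('/tmp/top0.npz')
a=s['frame'][140:300,220:400,::-1]; cv2.imwrite('pics/sc.png',cv2.resize(a,None,fx=3.7,fy=3.7,interpolation=cv2.INTER_CUBIC)[:600])
b=t['frame'][140:250,250:410,::-1]; cv2.imwrite('pics/tc.png',cv2.resize(b,None,fx=5,fy=5,interpolation=cv2.INTER_CUBIC))
for n,d in (('scene',s),('top',t)):
    P=cloud(d);hsv=cv2.cvtColor(d['frame'],cv2.COLOR_RGB2HSV)
    for c,lo,hi in (('yellow',(20,130,80),(34,255,255)),('red',(0,170,100),(6,255,255)),('brass',(12,80,80),(20,255,255)),('green',(40,120,50),(75,255,255)),('turq',(80,120,50),(100,255,255))):
        m=cv2.inRange(hsv,lo,hi);k,l,st,ce=cv2.connectedComponentsWithStats(m)
        for i in range(1,k):
            if st[i,4]<12: continue
            q=P[l==i]; 
            md=np.median(q,0)
            if 0.2<md[0]<1.0 and abs(md[1])<.5: print(n,c,ce[i].round(1),st[i],md.round(3),'zmax',np.percentile(q[:,2],[5,95]).round(3))
E
```

```text
scene yellow [267.5 160.5] [263 157  10   8  71] [0.432 0.154 0.187] zmax [0.183 0.19 ]
scene yellow [268.5 174.4] [263 165  13  19 164] [0.429 0.144 0.14 ] zmax [0.112 0.172]
scene yellow [282.1 202.8] [277 192  11  21 155] [0.424 0.029 0.13 ] zmax [0.097 0.158]
scene yellow [375.2 226.2] [371 224   8   6  17] [ 0.632 -0.143  0.112] zmax [0.105 0.116]
scene yellow [372.3 231.2] [369 227   9   8  26] [ 0.612 -0.158  0.113] zmax [0.107 0.118]
scene yellow [289.1 238.6] [286 232   7  15  82] [ 0.401 -0.068  0.091] zmax [0.013 0.107]
scene red [326.3 187.7] [318 179  18  19 146] [0.572 0.042 0.118] zmax [0.108 0.128]
scene red [347.7 347.2] [345 344   7   7  42] [ 0.402 -0.408  0.061] zmax [0.057 0.064]
scene brass [375.7  40.1] [ 341    5   66   74 1652] [0.989 0.472 0.223] zmax [0.184 0.304]
scene brass [373.4 228.3] [368 223  12  12 118] [ 0.625 -0.147  0.112] zmax [0.097 0.117]
scene brass [295.5 359.8] [ 263  303   61   97 1021] [ 0.41  -0.076 -0.697] zmax [-0.705 -0.686]
scene green [289.8 180.6] [281 164  19  30 365] [0.513 0.175 0.04 ] zmax [0.005 0.095]
scene turq [310.5 271. ] [299 253  24  34 526] [ 0.42  -0.165  0.04 ] zmax [0.005 0.096]
top yellow [285.5 217.8] [280 212  13  13 114] [0.436 0.152 0.184] zmax [0.069 0.193]
top yellow [320.1 220.5] [316 216  10  10  67] [0.427 0.035 0.152] zmax [0.093 0.161]
top yellow [347.7 227.3] [345 225   6   6  29] [ 0.405 -0.063  0.102] zmax [0.058 0.107]
top red [317.8 179. ] [309 174  19  11 141] [0.576 0.042 0.119] zmax [0.109 0.13 ]
top red [443.1 227.1] [441 225   5   5  22] [ 0.405 -0.408  0.063] zmax [0.056 0.069]
top brass [381.9  98.6] [372  89  21  21 243] [ 0.899 -0.203  0.019] zmax [0.005 0.027]
top brass [371.6 164.9] [367 160  10  10  63] [ 0.628 -0.15   0.115] zmax [0.022 0.122]
top green [280.1 198.1] [272 190  17  18 211] [0.515 0.182 0.013] zmax [0.002 0.1  ]
top turq [371.4 221.9] [363 213  18  18 240] [ 0.426 -0.15   0.015] zmax [0.001 0.1  ]
```

View pics/sc.png

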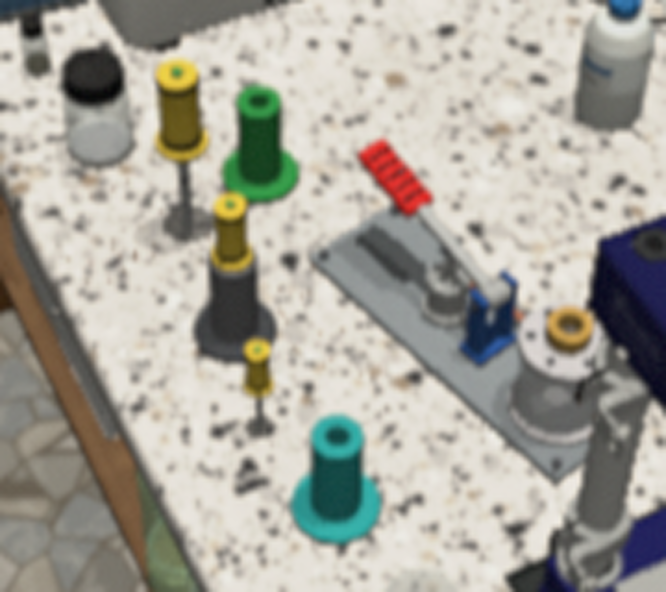

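View pics/tc.png

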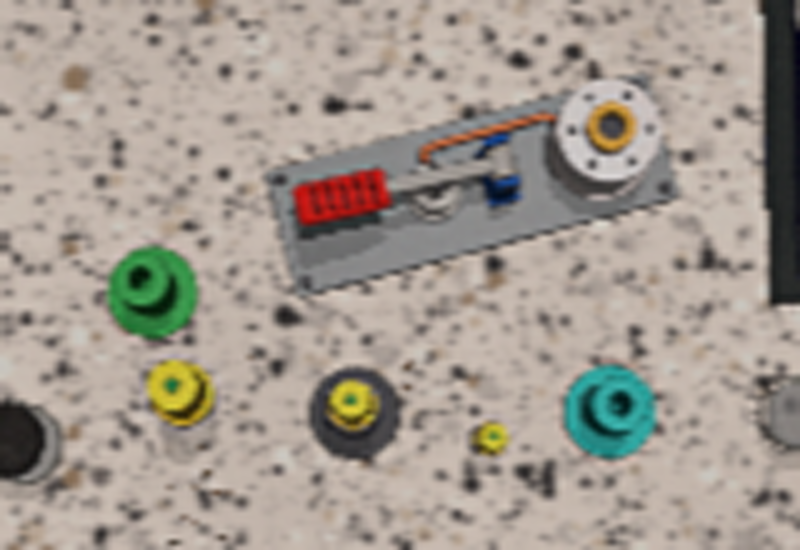

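The probe meant is the middle yellow one, at scene (282,203) and top (320,221). Its top is at about 155 mm, which matches 95 + 60, and it stands in the grey rest with the dark foot. The left one (267,165) is bigger, with its top at 190 mm. The right one (289,238) is small, at 107 mm. The crop confirms this. Next I'll refine the poses.

Run:
```python
from h import *
from station import arm
from scipy.spatial.transform import Rotation as Ro
s=load('/tmp/scene0.npz');t=load('/tmp/top0.npz');w=load('/tmp/wrist0.npz')
st=arm.get_state();R=Ro.from_rotvec(st['tcp_rot']).as_matrix();print('tool axes cols\n',R.round(3))
o=ray(w,320,200)[0];print('cam in tool',(R.T@(o-st['eef_pos'])).round(3), 'view dir tool',(R.T@ray(w,320.99,197)[1]).round(3))
# red grip
for n,d in (('s',s),('t',t)):
    hsv=cv2.cvtColor(d['frame'],cv2.COLOR_RGB2HSV);P=cloud(d)
    m=cv2.inRange(hsv,(0,150,60),(8,255,255))>0
    sel=m&(abs(P[...,0]-.575)<.06)&(abs(P[...,1]-.04)<.06)
    q=P[sel];c=q.mean(0);v=np.linalg.svd(q-c)[2];print(n,'grip',c.round(4),'axis',v[0].round(3),'n',v[2].round(3))
    # base plate grey cloud
    pl=(abs(P[...,2]-.010)<.004)&(P[...,0]>.5)&(P[...,0]<.72)&(P[...,1]>-.25)&(P[...,1]<.15)
    mk=pl.astype(np.uint8);cts=cv2.connectedComponentsWithStats(mk);
    i=1+np.argmax(cts[2][1:,4]);q=P[cts[1]==i][:,:2].astype(np.float32);r=cv2.minAreaRect(q);print(n,'plate',r,len(q))
    # yellow top and brass
    for nm,c0,z0 in (('probe',(.427,.035),.155),('guide',(.626,-.15),.115)):
        sel=(np.hypot(P[...,0]-c0[0],P[...,1]-c0[1])<.03)&(abs(P[...,2]-z0)<.005)&(hsv[...,1]>110)
        v,u=np.nonzero(sel);q=cv2.minEnclosingCircle(P[sel][:,:2].astype(np.float32));print(n,nm,len(u),P[sel].mean(0).round(4),q, 'pix',u.mean().round(2),v.mean().round(2),'onz',onz(d,u.mean(),v.mean(),z0).round(4))
P=cloud(t);g=(P[...,0]<.95)&(P[...,2]>.2)&(P[...,1]<-.1);q=P[g];print('tall right y max',q[:,1].max(), q[:,0].min(),q[:,2].max())
```

```text
tool axes cols
 [[-0.     0.435  0.901]
 [-0.001  0.901 -0.435]
 [-1.    -0.001  0.   ]]
cam in tool [-0.151  0.001 -0.066] view dir tool [0.97  0.001 0.242]
s grip [0.5721 0.0413 0.1178] axis [-0.227  0.921  0.316] n [-0.045  0.314 -0.948]
s plate ((0.5956485271453857, -0.05456949770450592), (0.10155899822711945, 0.3048980236053467), 13.51455307006836) 1162
s probe 50 [0.4257 0.0355 0.155 ] ((0.4248292148113251, 0.03565042093396187), 0.013583083637058735) pix 281.72 196.04 onz [0.4257 0.0355 0.155 ]
s guide 72 [ 0.6224 -0.1503  0.1138] ((0.6225871443748474, -0.149697944521904), 0.018740637227892876) pix 373.67 228.14 onz [ 0.6218 -0.1511  0.115 ]
t grip [0.576  0.0425 0.1169] axis [-0.25   0.779  0.575] n [-0.966 -0.237 -0.098]
t plate ((0.5872511863708496, -0.05602915585041046), (0.09441016614437103, 0.3060723841190338), 14.654719352722168) 620
t probe 38 [0.4299 0.0375 0.1546] ((0.42973393201828003, 0.03756352886557579), 0.01300258282572031) pix 319.29 219.39 onz [0.4299 0.0375 0.155 ]
t guide 40 [ 0.6244 -0.1503  0.1155] ((0.6256468296051025, -0.14882121980190277), 0.01746649481356144) pix 371.85 165.12 onz [ 0.6245 -0.1503  0.115 ]
tall right y max -0.28718677748728466 0.5007133902345017 0.49249011449097985
```

Run:
```python
from h import *
for n in ('top','scene'):
    P=cloud(load(f'/tmp/{n}0.npz'))
    for ya,yb in ((.2,.3),(.3,.4),(.4,.5),(.5,.6),(.6,.75)):
        for z in (.15,.25):
            g=(P[...,1]>ya)&(P[...,1]<yb)&(P[...,2]>z)&(P[...,2]<.6)&(P[...,0]>.36)
            print(n,ya,yb,z,g.sum(),np.percentile(P[g][:,0],[0,2]).round(3) if g.sum()>5 else '', P[g][:,2].max() if g.sum()else'')
```

```text
top 0.2 0.3 0.15 1061 [1.021 1.025] 0.2719905492915123
top 0.2 0.3 0.25 28 [1.036 1.036] 0.2719905492915123
top 0.3 0.4 0.15 3589 [0.479 0.506] 0.45980631360596735
top 0.3 0.4 0.25 1630 [0.629 0.661] 0.45980631360596735
top 0.4 0.5 0.15 4959 [0.476 0.494] 0.4576980627438016
top 0.4 0.5 0.25 2352 [0.63  0.655] 0.4576980627438016
top 0.5 0.6 0.15 6987 [0.461 0.475] 0.3869222596090829
top 0.5 0.6 0.25 5302 [0.48  0.491] 0.3869222596090829
top 0.6 0.75 0.15 6925 [0.462 0.47 ] 0.38946271972711194
top 0.6 0.75 0.25 5286 [0.479 0.484] 0.38946271972711194
scene 0.2 0.3 0.15 1037 [1.013 1.02 ] 0.2611341108850822
scene 0.2 0.3 0.25 23 [1.034 1.034] 0.2611341108850822
scene 0.3 0.4 0.15 5525 [0.473 0.509] 0.4597245589227755
scene 0.3 0.4 0.25 2423 [0.637 0.668] 0.4597245589227755
scene 0.4 0.5 0.15 3848 [0.475 0.489] 0.4346508106247179
scene 0.4 0.5 0.25 1703 [0.637 0.654] 0.4346508106247179
scene 0.5 0.6 0.15 6183 [0.455 0.467] 0.3850877696556192
scene 0.5 0.6 0.25 4483 [0.474 0.482] 0.3850877696556192
scene 0.6 0.75 0.15 2762 [0.455 0.46 ] 0.38701667351097535
scene 0.6 0.75 0.25 2198 [0.473 0.477] 0.38701667351097535
```

```bash
python3 -m pendant '[{"y":-0.9,"z":0.7,"x":-0.3},{"y":-0.9,"z":0.7,"x":-0.3},{"y":-0.9,"z":0.7,"x":-0.3},{"y":-0.9,"z":0.7,"x":-0.3},{"y":-0.9,"z":0.7,"x":-0.3,"hand":-1},{"y":-0.9,"z":0.7,"x":-0.3,"hand":-1},{"y":-0.9,"z":0.7,"x":-0.3},{"y":-0.9,"z":0.7,"x":-0.3},{"y":-0.9,"z":0.7},{"y":-0.9,"z":0.7},{"y":-0.9,"z":0.7},{"y":-0.9,"z":0.7}]'
```

```text
schema error: expected keys x, y, z, ax, ay, az, hand
```

```bash
python3 -m pendant '[{"x":-0.3,"y":-0.9,"z":0.7,"ax":0,"ay":0,"az":0,"hand":-1},{"x":-0.3,"y":-0.9,"z":0.7,"ax":0,"ay":0,"az":0,"hand":-1},{"x":-0.3,"y":-0.9,"z":0.7,"ax":0,"ay":0,"az":0,"hand":-1},{"x":-0.3,"y":-0.9,"z":0.7,"ax":0,"ay":0,"az":0,"hand":-1},{"x":-0.3,"y":-0.9,"z":0.7,"ax":0,"ay":0,"az":0,"hand":-1},{"x":-0.3,"y":-0.9,"z":0.7,"ax":0,"ay":0,"az":0,"hand":-1},{"x":0,"y":-0.9,"z":0.7,"ax":0,"ay":0,"az":0,"hand":-1},{"x":0,"y":-0.9,"z":0.7,"ax":0,"ay":0,"az":0,"hand":-1},{"x":0,"y":-0.9,"z":0.7,"ax":0,"ay":0,"az":0,"hand":-1},{"x":0,"y":-0.9,"z":0.7,"ax":0,"ay":0,"az":0,"hand":-1},{"x":0,"y":-0.9,"z":0.7,"ax":0,"ay":0,"az":0,"hand":-1},{"x":0,"y":-0.9,"z":0.7,"ax":0,"ay":0,"az":0,"hand":-1}]' 20
```

```text
time_s: 1.65
eef_pos: [0.3294, 0.2938, 0.2695]
tcp_rot: [0.353, 1.542, -0.353]
contact_force: [0.8, -0.0, -0.2]
finger_gap: 0.0002
```

```bash
python3 -m pendant '[{"x":0,"y":0,"z":0,"ax":0.0465,"ay":0,"az":0,"hand":-1},{"x":0,"y":0,"z":0,"ax":0.0465,"ay":0,"az":0,"hand":-1},{"x":0,"y":0,"z":0,"ax":0.0465,"ay":0,"az":0,"hand":-1},{"x":0,"y":0,"z":0,"ax":0.0465,"ay":0,"az":0,"hand":-1},{"x":0,"y":0,"z":0,"ax":0.0465,"ay":0,"az":0,"hand":-1},{"x":0,"y":0,"z":0,"ax":0.0465,"ay":0,"az":0,"hand":-1},{"x":0,"y":0.4,"z":1,"ax":0,"ay":0,"az":0,"hand":-1},{"x":0,"y":0.4,"z":1,"ax":0,"ay":0,"az":0,"hand":-1},{"x":0,"y":0.4,"z":1,"ax":0,"ay":0,"az":0,"hand":-1},{"x":0,"y":0.4,"z":1,"ax":0,"ay":0,"az":0,"hand":-1},{"x":0,"y":0.4,"z":1,"ax":0,"ay":0,"az":0,"hand":-1},{"x":0,"y":0.4,"z":1,"ax":0,"ay":0,"az":0,"hand":-1}]'
python3 - <<'E'
from station import arm
from scipy.spatial.transform import Rotation as Ro
s=arm.get_state();print(s['eef_pos'],Ro.from_rotvec(s['tcp_rot']).as_matrix().round(3),s['q'].round(2))
E
```

```text
time_s: 3.15
eef_pos: [0.405, 0.1891, 0.2695]
tcp_rot: [1.028, 1.315, -1.027]
contact_force: [0.2, -0.3, -1.0]
finger_gap: 0.0001
[0.40504587 0.18909154 0.26954882] [[-0.     0.97   0.242]
 [ 0.     0.242 -0.97 ]
 [-1.     0.    -0.   ]] [-0.75 -0.09  0.2   1.86  0.02  1.38 -0.31]
```

```bash
python3 -m pendant '[{"x":0,"y":0.7,"z":1,"ax":0,"ay":0,"az":0,"hand":-1},{"x":0,"y":0.7,"z":1,"ax":0,"ay":0,"az":0,"hand":-1},{"x":0,"y":0.7,"z":1,"ax":0,"ay":0,"az":0,"hand":-1},{"x":0,"y":0.7,"z":1,"ax":0,"ay":0,"az":0,"hand":-1},{"x":0.5,"y":0.7,"z":1,"ax":0,"ay":0,"az":0,"hand":-1},{"x":0.5,"y":0.7,"z":1,"ax":0,"ay":0,"az":0,"hand":-1},{"x":0.5,"y":0.7,"z":1,"ax":0,"ay":0,"az":0,"hand":-1},{"x":0.5,"y":0.7,"z":1,"ax":0,"ay":0,"az":0,"hand":-1},{"x":0.5,"y":0.7,"z":0.6,"ax":0,"ay":0,"az":0,"hand":-1},{"x":0,"y":0,"z":0,"ax":0,"ay":0,"az":0,"hand":-1}]'
python3 - <<'E'
from station import arm
import cv2,numpy as np
for n in ["scene","top","wrist"]:
    d=arm.get_image(n); cv2.imwrite(f"pics/{n}1.png",d["frame"][:,:,::-1]); np.savez(f"/tmp/{n}1.npz",**d)
s=arm.get_state();print(s['eef_pos'],s['time_s'],s['contact_force'])
E
```

```text
time_s: 4.4
eef_pos: [0.5684, 0.0525, 0.2187]
tcp_rot: [1.027, 1.315, -1.03]
contact_force: [-0.0, -0.1, -0.3]
finger_gap: 0.0007
[0.56816407 0.05437327 0.21996317] 4.55 [-0.4105822   0.32825947  0.1414126 ]
```

View pics/wrist1.png

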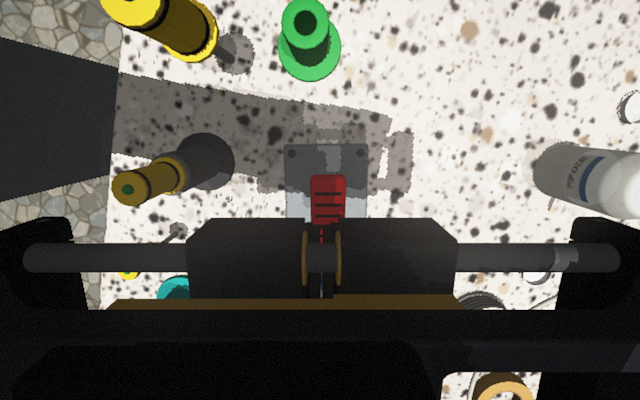

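View pics/scene1.png

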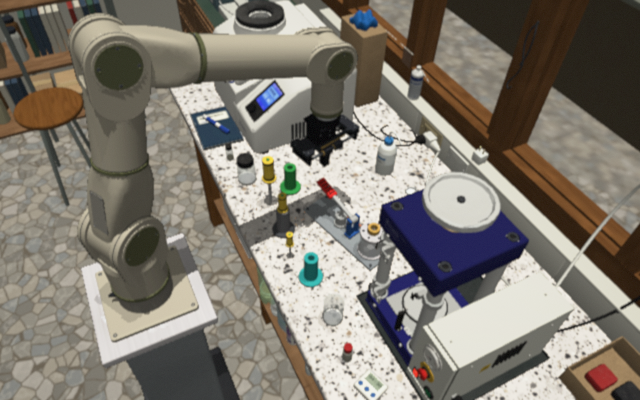

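The wrist view shows the red grip at (327,200), just right of the jaw centre line at (321,·). The target probe is at (130,187) and the big one at (165,25). I'll measure both the grip and the probe in this view.

Run:
```python
from h import *
w=load('/tmp/wrist1.npz');hsv=cv2.cvtColor(w['frame'],cv2.COLOR_RGB2HSV);P=cloud(w)
m=(cv2.inRange(hsv,(0,120,40),(8,255,255))|cv2.inRange(hsv,(174,120,40),(180,255,255)))>0
m&=(abs(P[...,0]-.575)<.07)&(abs(P[...,1]-.04)<.08)&(P[...,2]>.06)&(P[...,2]<.16)
q=P[m];print(len(q),q.mean(0).round(4),q.min(0).round(4),q.max(0).round(4))
c=np.array([.242,-.97]);ux=np.array([.97,.242]);T=np.array([.5684,.0525])
print('rel TCP across',np.percentile((q[:,:2]-T)@ux,[1,50,99]).round(4),'along -lever',np.percentile((q[:,:2]-T)@c,[1,99]).round(4))
for z,y in (('top',.155),):
    s=(np.hypot(P[...,0]-.427,P[...,1]-.036)<.03)&(abs(P[...,2]-.155)<.004)&(hsv[...,1]>80)
    v,u=np.nonzero(s);print('probe top',s.sum(),P[s].mean(0).round(4),cv2.minEnclosingCircle(P[s][:,:2].astype(np.float32)),u.mean(),v.mean())
s=(np.hypot(P[...,0]-.427,P[...,1]-.036)<.05)&(P[...,2]>.002)&(P[...,2]<.012)
print('foot?',s.sum())
a=w['frame'][120:230,90:380,::-1];cv2.imwrite('pics/w1c.png',cv2.resize(a,None,fx=2.7,fy=2.7))
```

```text
1422 [0.5726 0.0595 0.1228] [0.5554 0.0322 0.1131] [0.5908 0.0808 0.1291]
rel TCP across [-0.0078  0.0056  0.0206] along -lever [-0.0248  0.0185]
probe top 1024 [0.4306 0.0396 0.1549] ((0.4293431043624878, 0.03897809237241745), 0.013512915931642056) 129.826171875 187.998046875
foot? 1358
```

View pics/w1c.png

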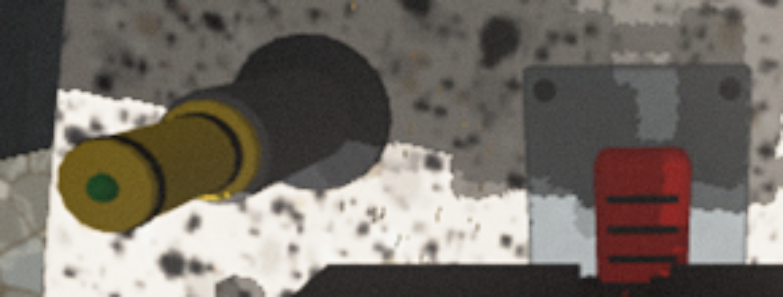

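```bash
python3 -m pendant '[{"x":0.5,"y":0.3,"z":0.5,"ax":0,"ay":0,"az":0,"hand":-1},{"x":1,"y":0,"z":0,"ax":0,"ay":0,"az":0,"hand":-1},{"x":1,"y":0,"z":0,"ax":0,"ay":0,"az":0,"hand":-1},{"x":1,"y":0,"z":0,"ax":0,"ay":0,"az":0,"hand":-1},{"x":0.5,"y":0,"z":0,"ax":0,"ay":0,"az":0,"hand":-1},{"x":0.5,"y":0,"z":0,"ax":0,"ay":0,"az":0,"hand":-1},{"x":0.5,"y":0,"z":0,"ax":0,"ay":0,"az":0,"hand":-1},{"x":0.5,"y":0,"z":0,"ax":0,"ay":0,"az":0,"hand":-1},{"x":0,"y":0,"z":0,"ax":0,"ay":0,"az":0,"hand":-1}]'
python3 - <<'E'
from station import arm
import cv2,numpy as np
for n in ["scene"]:
    d=arm.get_image(n); cv2.imwrite(f"pics/{n}2.png",cv2.resize(d["frame"][120:280,220:420,::-1],None,fx=3.7,fy=3.7)); np.savez(f"/tmp/{n}2.npz",**d)
s=arm.get_state();print(s['eef_pos'],s['time_s'],s['contact_force'],s['moment'])
E
```

```text
time_s: 5.68
eef_pos: [0.5775, 0.0466, 0.1099]
tcp_rot: [1.028, 1.315, -1.025]
contact_force: [-0.3, 3.5, 5.7]
finger_gap: 0.0001
[0.57750547 0.0465276  0.1102318 ] 5.725 [-0.90903917  2.91185477  4.3769594 ] [ 0.60314294  0.21226427 -0.05401174]
```

View pics/scene2.png

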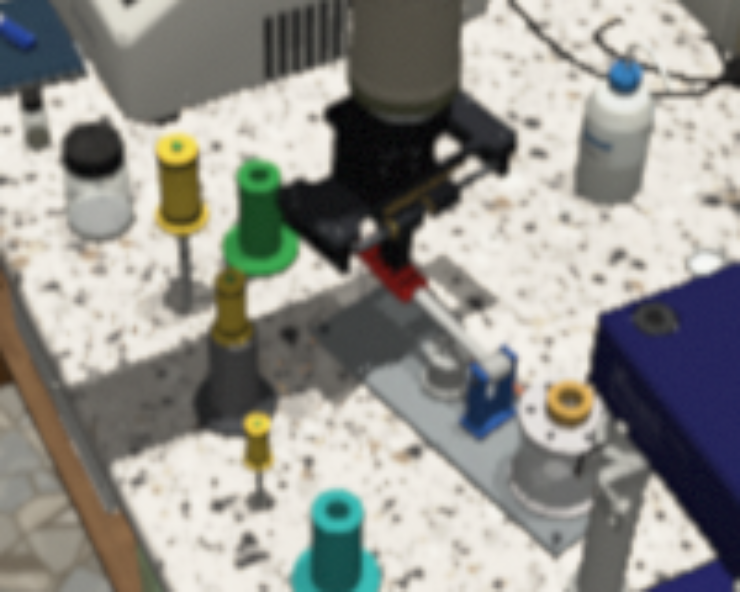

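The scene crop shows the fingertips on the red grip at about (395,275), with the lever partly pressed and a force of about 5 N. I'll press fully down.

```bash
python3 -m pendant '[{"x":0.48,"y":0,"z":0,"ax":0,"ay":0,"az":0,"hand":-1},{"x":0.48,"y":0,"z":0,"ax":0,"ay":0,"az":0,"hand":-1},{"x":0.48,"y":0,"z":0,"ax":0,"ay":0,"az":0,"hand":-1},{"x":0.48,"y":0,"z":0,"ax":0,"ay":0,"az":0,"hand":-1},{"x":0,"y":0,"z":0,"ax":0,"ay":0,"az":0,"hand":-1},{"x":0,"y":0,"z":0,"ax":0,"ay":0,"az":0,"hand":-1}]'
python3 - <<'E'
from station import arm
import cv2,numpy as np
for n in ["scene"]:
    d=arm.get_image(n); cv2.imwrite(f"pics/{n}3.png",cv2.resize(d["frame"][120:280,220:420,::-1],None,fx=3.7,fy=3.7)); np.savez(f"/tmp/{n}3.npz",**d)
s=arm.get_state();print(s['eef_pos'],s['time_s'],s['contact_force'],s['moment'])
E
```

```text
time_s: 6.48
eef_pos: [0.578, 0.0467, 0.0725]
tcp_rot: [1.029, 1.314, -1.024]
contact_force: [-0.5, 3.3, 9.6]
finger_gap: 0.0004
[0.57797571 0.04667423 0.07258883] 6.525 [-0.71556262  3.09103934  8.48770572] [ 0.55542953  0.33721998 -0.00740965]
```

View pics/scene3.png

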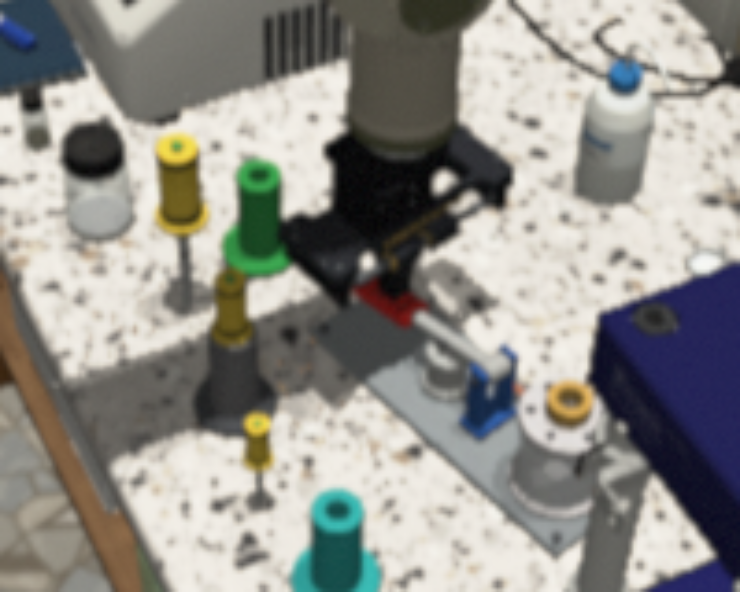

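```bash
python3 -m pendant '[{"x":0.12,"y":0,"z":0,"ax":0,"ay":0,"az":0,"hand":-1},{"x":0,"y":0,"z":0,"ax":0,"ay":0,"az":0,"hand":-1},{"x":-0.87,"y":0,"z":0,"ax":0,"ay":0,"az":0,"hand":-1},{"x":-0.87,"y":0,"z":0,"ax":0,"ay":0,"az":0,"hand":-1},{"x":-0.87,"y":0,"z":0,"ax":0,"ay":0,"az":0,"hand":-1},{"x":-0.87,"y":0,"z":0,"ax":0,"ay":0,"az":0,"hand":-1},{"x":0,"y":0,"z":0,"ax":0,"ay":0,"az":0,"hand":-1},{"x":0,"y":0,"z":0,"ax":0,"ay":0,"az":0,"hand":-1}]'
python3 - <<'E'
from station import arm
import cv2,numpy as np
for n in ["scene"]:
    d=arm.get_image(n); cv2.imwrite(f"pics/{n}4.png",cv2.resize(d["frame"][120:280,220:420,::-1],None,fx=3.7,fy=3.7)); np.savez(f"/tmp/{n}4.npz",**d)
s=arm.get_state();print(s['eef_pos'],s['time_s'],s['contact_force'],s['moment'])
E
```

```text
time_s: 7.52
eef_pos: [0.5762, 0.0462, 0.1375]
tcp_rot: [1.026, 1.317, -1.028]
contact_force: [-0.5, -0.0, -0.1]
finger_gap: 0.0006
[0.57614089 0.04612276 0.13733212] 7.575 [ 0.20747733 -0.04545138 -0.50903744] [-0.05797448  0.08244602 -0.01377919]
```

View pics/scene4.png

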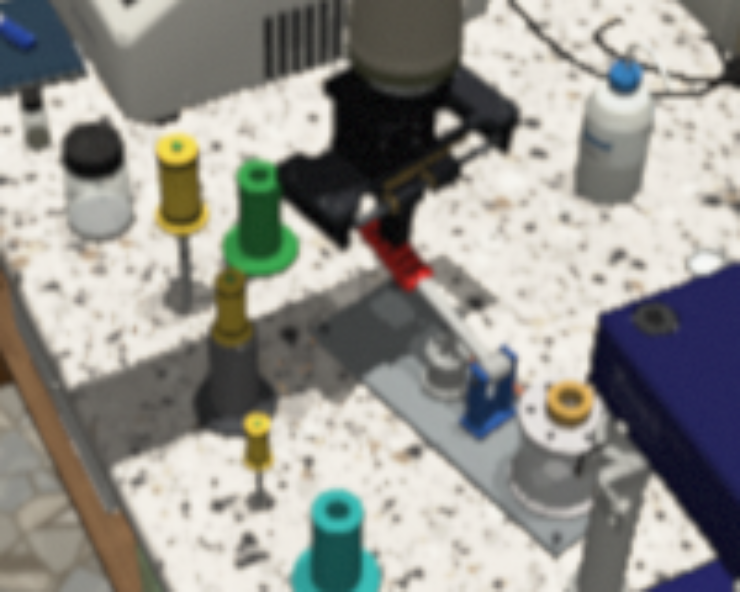

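The lever is back fully up with no contact. I'll check its angle in the pressed picture (scene3) before repeating.

Run:
```python
from h import *
for k in (0,2,3,4):
    d=load(f'/tmp/scene{k}.npz');P=cloud(d);hsv=cv2.cvtColor(d['frame'],cv2.COLOR_RGB2HSV)
    m=(cv2.inRange(hsv,(0,150,50),(8,255,255))>0)&(abs(P[...,0]-.575)<.05)&(abs(P[...,1]-.04)<.06)
    q=P[m];u=np.array([-.24,.97]);a=q[:,:2]@u;a-=np.array([.5957+.0048,-.0546-.0194])@u
    print(k,len(q),'lever angle ~',np.median(.30-np.arctan2(q[:,2]-.075-.007,a)).round(3))
```

```text
0 161 lever angle ~ 0.008
2 85 lever angle ~ 0.179
3 88 lever angle ~ 0.486
4 124 lever angle ~ 0.012
```

```bash
python3 -m pendant '[{"x":0.7,"y":0,"z":0,"ax":0,"ay":0,"az":0,"hand":-1},{"x":0.7,"y":0,"z":0,"ax":0,"ay":0,"az":0,"hand":-1},{"x":0.7,"y":0,"z":0,"ax":0,"ay":0,"az":0,"hand":-1},{"x":0.7,"y":0,"z":0,"ax":0,"ay":0,"az":0,"hand":-1},{"x":0.7,"y":0,"z":0,"ax":0,"ay":0,"az":0,"hand":-1},{"x":0,"y":0,"z":0,"ax":0,"ay":0,"az":0,"hand":-1},{"x":0,"y":0,"z":0,"ax":0,"ay":0,"az":0,"hand":-1}]'; python3 -m pendant '[{"x":-0.875,"y":0,"z":0,"ax":0,"ay":0,"az":0,"hand":-1},{"x":-0.875,"y":0,"z":0,"ax":0,"ay":0,"az":0,"hand":-1},{"x":-0.875,"y":0,"z":0,"ax":0,"ay":0,"az":0,"hand":-1},{"x":-0.875,"y":0,"z":0,"ax":0,"ay":0,"az":0,"hand":-1},{"x":0,"y":0,"z":0,"ax":0,"ay":0,"az":0,"hand":-1},{"x":0,"y":0,"z":0,"ax":0,"ay":0,"az":0,"hand":-1}]'; python3 -m pendant '[{"x":0.7,"y":0,"z":0,"ax":0,"ay":0,"az":0,"hand":-1},{"x":0.7,"y":0,"z":0,"ax":0,"ay":0,"az":0,"hand":-1},{"x":0.7,"y":0,"z":0,"ax":0,"ay":0,"az":0,"hand":-1},{"x":0.7,"y":0,"z":0,"ax":0,"ay":0,"az":0,"hand":-1},{"x":0.7,"y":0,"z":0,"ax":0,"ay":0,"az":0,"hand":-1},{"x":0,"y":0,"z":0,"ax":0,"ay":0,"az":0,"hand":-1},{"x":0,"y":0,"z":0,"ax":0,"ay":0,"az":0,"hand":-1}]';  python3 -m pendant '[{"x":-1,"y":0,"z":0,"ax":0,"ay":0,"az":0,"hand":-1},{"x":-1,"y":0,"z":0,"ax":0,"ay":0,"az":0,"hand":-1},{"x":-1,"y":0,"z":0,"ax":0,"ay":0,"az":0,"hand":-1},{"x":-1,"y":0,"z":0,"ax":0,"ay":0,"az":0,"hand":-1},{"x":-1,"y":0,"z":0,"ax":0,"ay":0,"az":0,"hand":-1},{"x":-1,"y":0,"z":0,"ax":0,"ay":0,"az":0,"hand":-1},{"x":-1,"y":0,"z":0,"ax":0,"ay":0,"az":0,"hand":-1},{"x":-1,"y":0,"z":0,"ax":0,"ay":0,"az":0,"hand":-1}]'
```

```text
time_s: 8.45
eef_pos: [0.5771, 0.0464, 0.0682]
tcp_rot: [1.028, 1.315, -1.026]
contact_force: [-1.9, 0.6, 10.0]
finger_gap: 0.0003
time_s: 9.2
eef_pos: [0.5762, 0.0462, 0.1374]
tcp_rot: [1.026, 1.316, -1.028]
contact_force: [0.7, 0.6, 0.9]
finger_gap: 0.0003
time_s: 10.07
eef_pos: [0.5771, 0.0465, 0.0681]
tcp_rot: [1.028, 1.315, -1.026]
contact_force: [-2.3, 1.0, 10.4]
finger_gap: 0.0007
time_s: 11.08
eef_pos: [0.5764, 0.046, 0.2272]
tcp_rot: [1.026, 1.317, -1.028]
contact_force: [0.5, 0.2, 0.2]
finger_gap: 0.0007
```

Three strokes done: 68 mm at the bottom and clear at the top each time. Next I'll move over beside the probe with the gripper open and look from the wrist.

```bash
python3 -m pendant '[{"x":-0.2,"y":-0.91,"z":0.2,"ax":0,"ay":0,"az":0,"hand":-1},{"x":-0.2,"y":-0.91,"z":0.2,"ax":0,"ay":0,"az":0,"hand":-1},{"x":-0.2,"y":-0.91,"z":0.2,"ax":0,"ay":0,"az":0,"hand":1},{"x":-0.2,"y":-0.91,"z":0.2,"ax":0,"ay":0,"az":0,"hand":1},{"x":-0.2,"y":-0.91,"z":0.2,"ax":0,"ay":0,"az":0,"hand":1},{"x":-0.2,"y":-0.91,"z":0.2,"ax":0,"ay":0,"az":0,"hand":1},{"x":-0.2,"y":-0.91,"z":0.2,"ax":0,"ay":0,"az":0,"hand":1},{"x":-0.2,"y":-0.91,"z":0.2,"ax":0,"ay":0,"az":0,"hand":1},{"x":0,"y":0,"z":0,"ax":0,"ay":0,"az":0,"hand":1},{"x":0,"y":0,"z":0,"ax":0,"ay":0,"az":0,"hand":1}]'
python3 - <<'E'
from station import arm
import cv2,numpy as np
for n in ["wrist","scene","top"]:
    d=arm.get_image(n); cv2.imwrite(f"pics/{n}5.png",d["frame"][:,:,::-1]); np.savez(f"/tmp/{n}5.npz",**d)
s=arm.get_state();print(s['eef_pos'],s['time_s'],s['finger_gap'])
from h import *
w=load('/tmp/wrist5.npz');hsv=cv2.cvtColor(w['frame'],cv2.COLOR_RGB2HSV);P=cloud(w)
m=(np.hypot(P[...,0]-.428,P[...,1]-.037)<.03)&(abs(P[...,2]-.155)<.004)&(hsv[...,1]>80)
v,u=np.nonzero(m);print('probe top',m.sum(),P[m].mean(0).round(4),cv2.minEnclosingCircle(P[m][:,:2].astype(np.float32)),u.mean(),v.mean(),P[...,2][m].min())
E
```

```text
time_s: 12.32
eef_pos: [0.4436, -0.0199, 0.2596]
tcp_rot: [1.027, 1.316, -1.027]
contact_force: [-0.3, -0.1, -0.1]
finger_gap: 0.0724
[ 0.4435978  -0.02010177  0.25980354] 12.475 0.08300115215827068
probe top 827 [0.4289 0.0391 0.155 ] ((0.4289400279521942, 0.03898726776242256), 0.013411793857812881) 320.44135429262394 127.68802902055623 0.15106992528037969
```

View pics/wrist5.png

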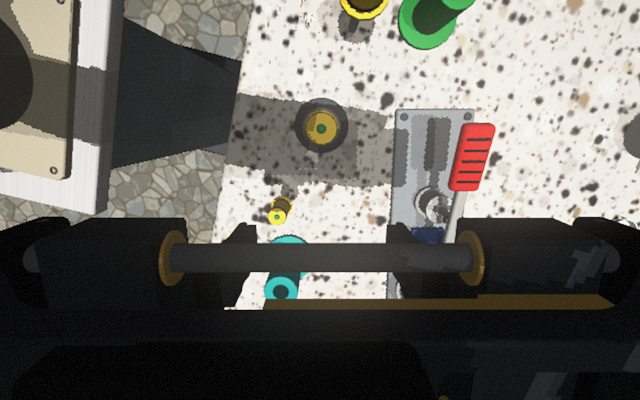

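View pics/top5.png

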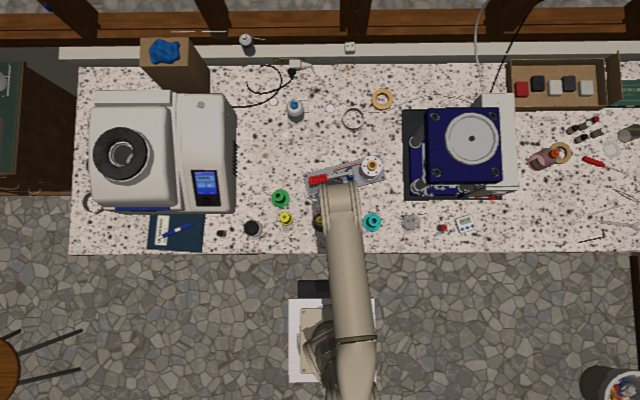

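The probe top is at wrist (320,128), giving (0.429, 0.039, 0.155), laterally in line with the jaws. The height and the 13.4 mm radius match. I'll go over it and down.

```bash
python3 -m pendant '[{"x":0,"y":0,"z":-1,"ax":0,"ay":0,"az":0,"hand":1},{"x":0,"y":0,"z":-1,"ax":0,"ay":0,"az":0,"hand":1},{"x":0,"y":0,"z":-1,"ax":0,"ay":0,"az":0,"hand":1},{"x":0.5,"y":0,"z":0,"ax":0,"ay":0,"az":0,"hand":1},{"x":1,"y":0,"z":0,"ax":0,"ay":0,"az":0,"hand":1},{"x":1,"y":0,"z":0,"ax":0,"ay":0,"az":0,"hand":1},{"x":1,"y":0,"z":0,"ax":0,"ay":0,"az":0,"hand":1},{"x":1,"y":0,"z":0,"ax":0,"ay":0,"az":0,"hand":1},{"x":1,"y":0,"z":0,"ax":0,"ay":0,"az":0,"hand":1},{"x":1,"y":0,"z":0,"ax":0,"ay":0,"az":0,"hand":1},{"x":0.35,"y":0,"z":0,"ax":0,"ay":0,"az":0,"hand":1},{"x":0,"y":0,"z":0,"ax":0,"ay":0,"az":0,"hand":1}]'
python3 - <<'E'
from station import arm
import cv2,numpy as np
for n in ["wrist","scene"]:
    d=arm.get_image(n); np.savez(f"/tmp/{n}6.npz",**d)
    f=d["frame"][:,:,::-1]
    if n=="scene": f=cv2.resize(f[120:280,200:400],None,fx=3.7,fy=3.7)
    cv2.imwrite(f"pics/{n}6.png",f)
s=arm.get_state();print(s['eef_pos'],s['time_s'],s['finger_gap'],s['contact_force'])
E
```

```text
time_s: 13.98
eef_pos: [0.4287, 0.0373, 0.123]
tcp_rot: [1.027, 1.315, -1.028]
contact_force: [-0.4, -0.2, 0.9]
finger_gap: 0.0873
[0.42924277 0.03762518 0.12385202] 14.075 0.08711628358287758 [-0.30124943  1.17785338  0.34835575]
```

View pics/scene6.png

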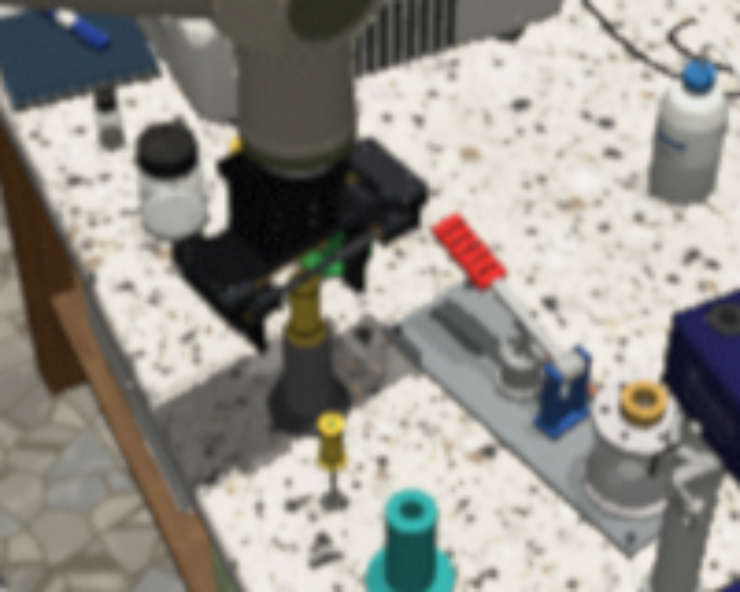

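View pics/wrist6.png

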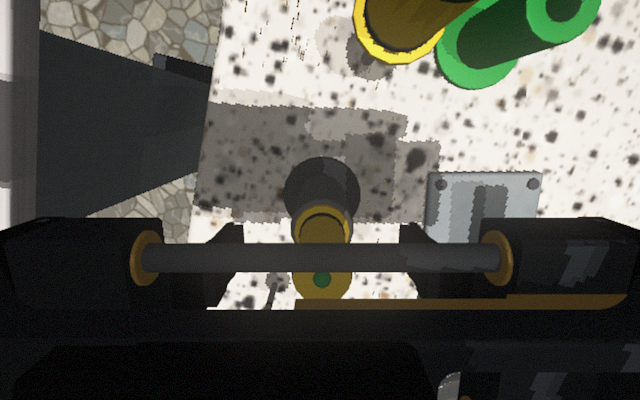

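The handle is centred between the open fingers at wrist (321,280). Closing.

```bash
python3 -m pendant '[{"x":0,"y":0,"z":0,"ax":0,"ay":0,"az":0,"hand":-1},{"x":0,"y":0,"z":0,"ax":0,"ay":0,"az":0,"hand":-1},{"x":0,"y":0,"z":0,"ax":0,"ay":0,"az":0,"hand":-1},{"x":0,"y":0,"z":0,"ax":0,"ay":0,"az":0,"hand":-1},{"x":0,"y":0,"z":0,"ax":0,"ay":0,"az":0,"hand":-1},{"x":0,"y":0,"z":0,"ax":0,"ay":0,"az":0,"hand":-1},{"x":0,"y":0,"z":0,"ax":0,"ay":0,"az":0,"hand":-1},{"x":0,"y":0,"z":0,"ax":0,"ay":0,"az":0,"hand":-1}]' 30
```

```text
time_s: 15.08
eef_pos: [0.4288, 0.0378, 0.1233]
tcp_rot: [1.027, 1.315, -1.027]
contact_force: [0.1, -0.3, -0.0]
finger_gap: 0.0252
```

```bash
python3 -m pendant '[{"x":-0.3,"y":0,"z":0,"ax":0,"ay":0,"az":0,"hand":-1},{"x":-0.7,"y":0,"z":0,"ax":0,"ay":0,"az":0,"hand":-1},{"x":-1,"y":0,"z":0,"ax":0,"ay":0,"az":0,"hand":-1},{"x":-1,"y":0,"z":0,"ax":0,"ay":0,"az":0,"hand":-1},{"x":-1,"y":0,"z":0,"ax":0,"ay":0,"az":0,"hand":-1},{"x":-1,"y":0,"z":0,"ax":0,"ay":0,"az":0,"hand":-1},{"x":-1,"y":0,"z":0,"ax":0,"ay":0,"az":0,"hand":-1},{"x":-1,"y":0,"z":0,"ax":0,"ay":0,"az":0,"hand":-1},{"x":-0.5,"y":0,"z":0,"ax":0,"ay":0,"az":0,"hand":-1},{"x":0,"y":0,"z":0,"ax":0,"ay":0,"az":0,"hand":-1}]'
python3 - <<'E'
from station import arm
import cv2,numpy as np
for n in ["wrist","scene"]:
    d=arm.get_image(n); np.savez(f"/tmp/{n}7.npz",**d)
    f=d["frame"][:,:,::-1]
    if n=="scene": f=cv2.resize(f[100:260,200:400],None,fx=3.7,fy=3.7)
    cv2.imwrite(f"pics/{n}7.png",f)
s=arm.get_state();print(s['eef_pos'],s['time_s'],s['finger_gap'],s['contact_force'])
E
```

```text
time_s: 16.32
eef_pos: [0.429, 0.0378, 0.274]
tcp_rot: [1.028, 1.314, -1.026]
contact_force: [0.4, 0.3, -0.5]
finger_gap: 0.0251
[0.42854935 0.03768463 0.27284076] 16.425 0.024682817482022817 [ 0.21553678  0.32973166 -0.99062862]
```

View pics/scene7.png

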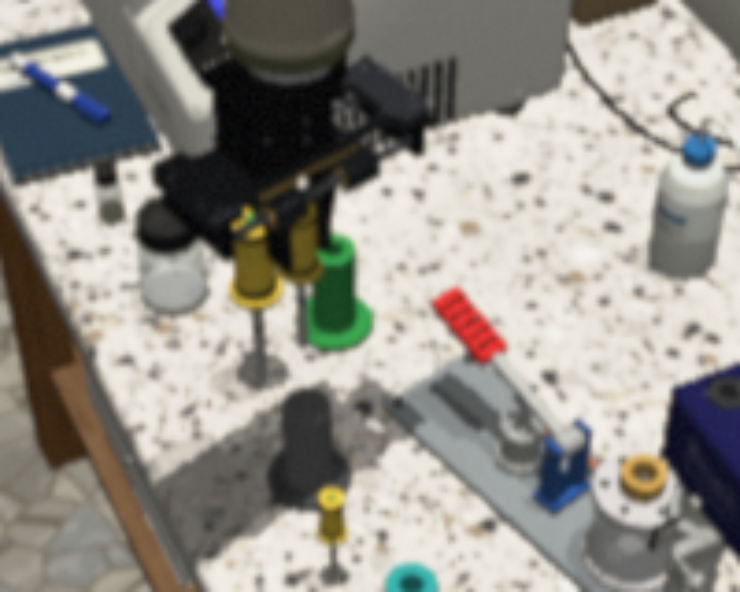

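View pics/wrist7.png

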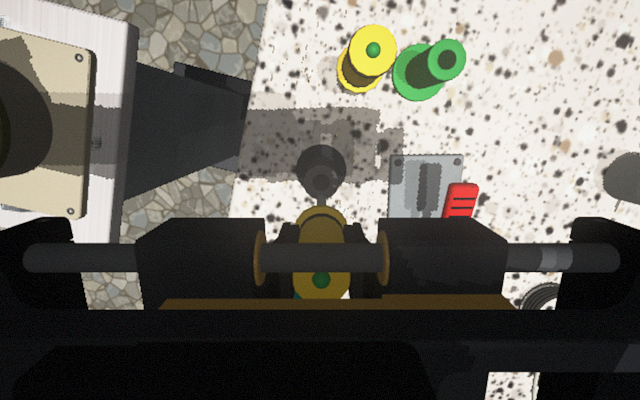

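The scene crop shows the probe lifted clear of the rest, hanging at (300,240) with its rod hanging straight down. The wrist view shows the rod over the rest at (320,190). Next, over the guide.

```bash
python3 -m pendant '[{"x":-0.1,"y":0.3,"z":0.5,"ax":0,"ay":0,"az":0,"hand":-1},{"x":-0.1,"y":0.6,"z":0.95,"ax":0,"ay":0,"az":0,"hand":-1},{"x":-0.1,"y":0.6,"z":0.95,"ax":0,"ay":0,"az":0,"hand":-1},{"x":-0.1,"y":0.6,"z":0.95,"ax":0,"ay":0,"az":0,"hand":-1},{"x":-0.1,"y":0.6,"z":0.95,"ax":0,"ay":0,"az":0,"hand":-1},{"x":-0.1,"y":0.6,"z":0.95,"ax":0,"ay":0,"az":0,"hand":-1},{"x":-0.1,"y":0.6,"z":0.95,"ax":0,"ay":0,"az":0,"hand":-1},{"x":-0.1,"y":0.6,"z":0.95,"ax":0,"ay":0,"az":0,"hand":-1},{"x":-0.1,"y":0.6,"z":0.95,"ax":0,"ay":0,"az":0,"hand":-1},{"x":-0.1,"y":0.6,"z":0.95,"ax":0,"ay":0,"az":0,"hand":-1},{"x":0,"y":0.6,"z":0.95,"ax":0,"ay":0,"az":0,"hand":-1},{"x":0,"y":0.6,"z":0.95,"ax":0,"ay":0,"az":0,"hand":-1}]';  python3 -m pendant '[{"x":0,"y":0.3,"z":0.5,"ax":0,"ay":0,"az":0,"hand":-1},{"x":0,"y":0,"z":0,"ax":0,"ay":0,"az":0,"hand":-1},{"x":0,"y":0,"z":0,"ax":0,"ay":0,"az":0,"hand":-1}]'
python3 - <<'E'
from station import arm
import cv2,numpy as np
s=arm.get_state();print(s['eef_pos'],s['time_s'],s['finger_gap'],s['contact_force'],s['q'].round(2))
for n in ["wrist","scene","top"]:
    d=arm.get_image(n); np.savez(f"/tmp/{n}8.npz",**d)
    f=d["frame"][:,:,::-1]
    if n=="scene": f=cv2.resize(f[120:280,280:480],None,fx=3.7,fy=3.7)
    if n=="wrist": f=cv2.resize(f[80:320,180:460],None,fx=2.5,fy=2.5)
    cv2.imwrite(f"pics/{n}8.png",f)
E
```

```text
time_s: 17.92
eef_pos: [0.6164, -0.1426, 0.2927]
tcp_rot: [1.026, 1.315, -1.028]
contact_force: [1.0, -0.4, -0.4]
finger_gap: 0.0247
time_s: 18.3
eef_pos: [0.6237, -0.1491, 0.2933]
tcp_rot: [1.027, 1.316, -1.027]
contact_force: [0.1, -0.6, 0.2]
finger_gap: 0.0249
[ 0.62372245 -0.14911037  0.29330167] 18.3 0.024948310683984648 [ 0.09036572 -0.63529132  0.15737031] [-0.26  0.38  0.58  1.35 -0.21  1.48  0.55]
```

View pics/scene8.png

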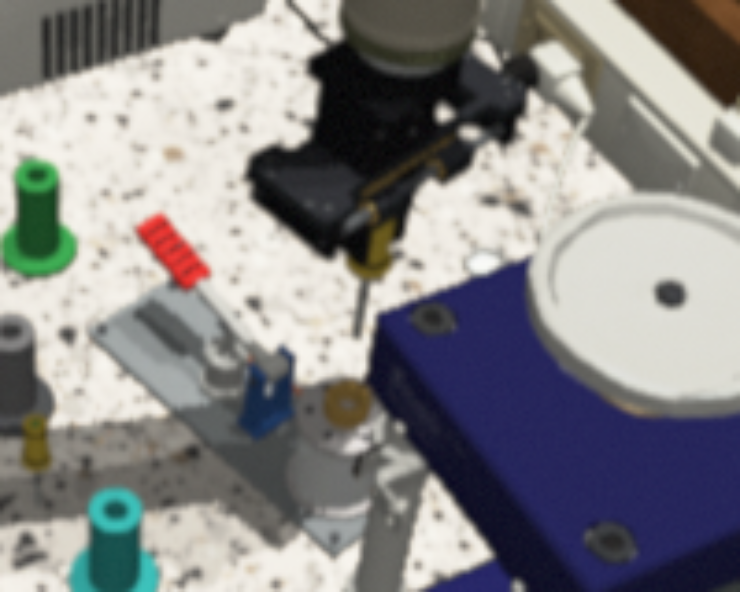

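View pics/wrist8.png

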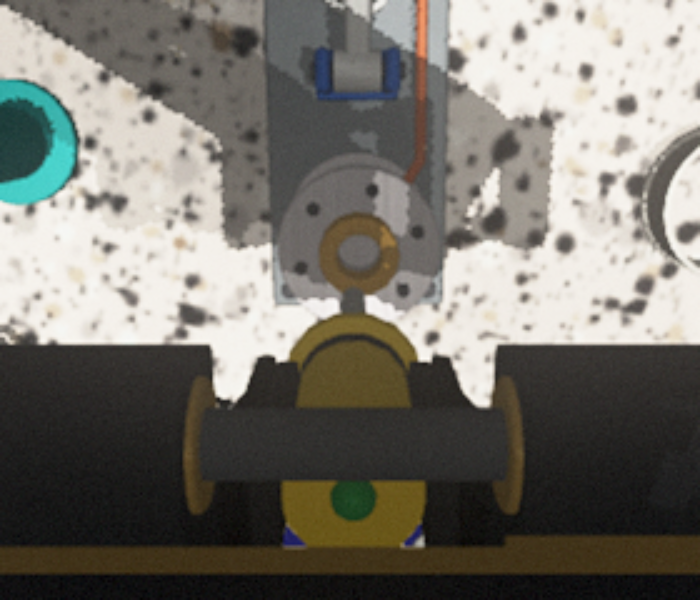

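View pics/top8.png

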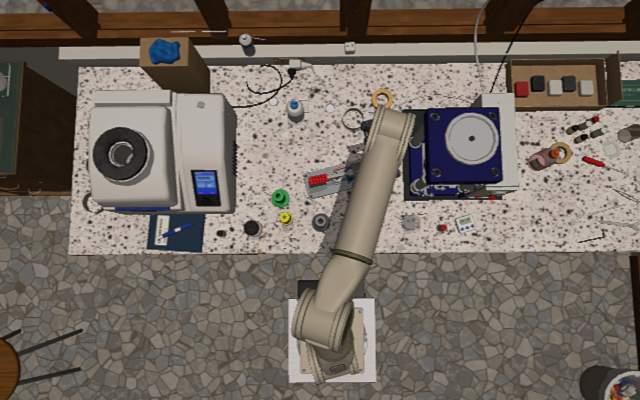

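```bash
cat > g.py <<'E'
from h import *
import sys
def meas(path,T):
    w=load(path);hsv=cv2.cvtColor(w['frame'],cv2.COLOR_RGB2HSV);P=cloud(w)
    ux=np.array([.97,.242]);uz=np.array([.242,-.97])
    m=(cv2.inRange(hsv,(8,90,40),(30,255,255))>0)&(np.hypot(P[...,0]-.624,P[...,1]+.15)<.035)&(abs(P[...,2]-.115)<.006)
    cs=max(cv2.findContours(m.astype(np.uint8),cv2.RETR_EXTERNAL,cv2.CHAIN_APPROX_NONE)[0],key=len)
    hull=cv2.convexHull(cs);e=cv2.fitEllipse(hull)
    v,u=np.nonzero(m)
    g=onz(w,*e[0],.115);print('guide ellipse',np.round(e[0],1),np.round(e[1],1),g.round(4),'median z',np.median(P[m][:,2]).round(4),'circ',cv2.minEnclosingCircle(P[m][:,:2].astype(np.float32)))
    # hole: non-brass inside
    fill=np.zeros(m.shape,np.uint8);cv2.drawContours(fill,[hull],-1,1,-1);hole=(fill>0)&~m
    hole=cv2.morphologyEx(hole.astype(np.uint8),cv2.MORPH_OPEN,np.ones((3,3)))
    if hole.sum()>10:
        c=max(cv2.findContours(hole,cv2.RETR_EXTERNAL,cv2.CHAIN_APPROX_NONE)[0],key=len)
        if len(c)>5: h=cv2.fitEllipse(c);print('hole',np.round(h[0],1),np.round(h[1],1),onz(w,*h[0],.115).round(4))
    d=g[:2]-T[:2];print('guide-TCP tool y,z',(d@ux).round(4),(d@uz).round(4))
    # green dot on handle top
    m=cv2.inRange(hsv,(45,90,30),(85,255,255));m[:240]=0;v,u=np.nonzero(m);sel=abs(u-321)<40
    if sel.sum()>5:
        p=onz(w,u[sel].mean(),v[sel].mean(),T[2]+.032);d=p[:2]-T[:2];print('dot',u[sel].mean().round(1),v[sel].mean().round(1),p.round(4),'tool y,z',(d@ux).round(4),(d@uz).round(4))
    return w,g
E
python3 - <<'E'
from g import *
T=np.array([.6237,-.1491,.2933])
w,g=meas('/tmp/wrist8.npz',T)
print('TCP axis pts proj: top',proj(w,T+[0,0,.032]),'tip',proj(w,T-[0,0,.108]),'at guide',proj(w,[T[0],T[1],.115]))
# rod in depth
P=cloud(w)
for zz in (.19,.20,.21,.22,.23,.24):
    s=(np.hypot(P[...,0]-T[0],P[...,1]-T[1])<.03)&(abs(P[...,2]-zz)<.005)
    if s.sum(): print(zz,s.sum(),P[s].mean(0).round(4))
f=cv2.resize(w['frame'][150:220,270:370,::-1],None,fx=8,fy=8,interpolation=cv2.INTER_CUBIC);cv2.imwrite('pics/w8c.png',f)
E
```

```text
guide ellipse [323.  181.3] [30.9 32.2] [ 0.6259 -0.1462  0.115 ] median z 0.1146 circ ((0.6259087324142456, -0.14715348184108734), 0.017976857721805573)
hole [322.7 181.3] [15.6 17.3] [ 0.6257 -0.1463  0.115 ]
guide-TCP tool y,z 0.0029 -0.0022
dot 321.0 279.4 [ 0.6243 -0.1486  0.3253] tool y,z 0.0007 -0.0004
TCP axis pts proj: top (np.float64(319.34029095809086), np.float64(280.180005199077)) tip (np.float64(320.18185011613485), np.float64(199.24517346086284)) at guide (np.float64(320.3475811394083), np.float64(183.3064098525922))
0.19 25 [ 0.623  -0.145   0.1908]
0.2 30 [ 0.623  -0.145   0.2006]
0.21 25 [ 0.6228 -0.1448  0.21  ]
0.22 12 [ 0.6229 -0.1444  0.2172]
```

View pics/w8c.png

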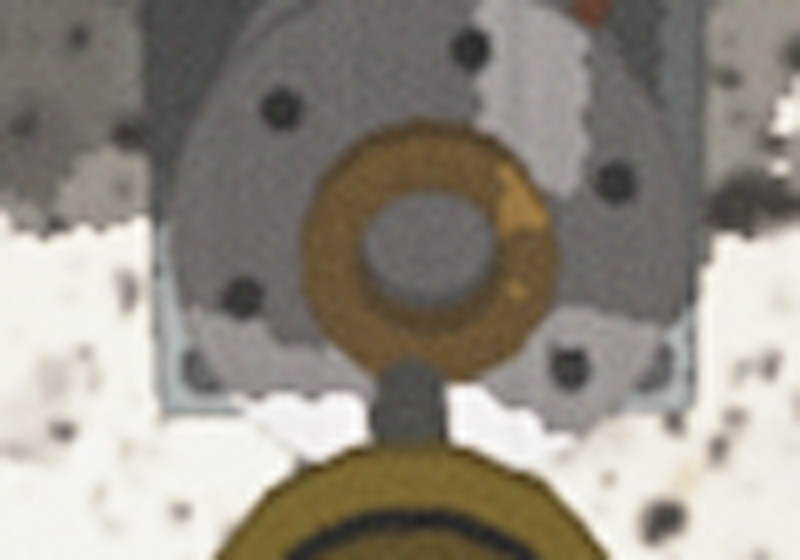

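In the wrist crop the guide hole is at about (323.5,181.5) and the rod tip at (321,199). The axis extrapolates to about (321,183), so the shift is about +2.6 mm in tool y and −1.8 mm in tool z. I'll shift, lower to just above the mouth and check again.

```bash
python3 -m pendant '[{"x":0,"y":0.13,"z":-0.08,"ax":0,"ay":0,"az":0,"hand":-1},{"x":0.6,"y":0,"z":0,"ax":0,"ay":0,"az":0,"hand":-1},{"x":0.8,"y":0,"z":0,"ax":0,"ay":0,"az":0,"hand":-1},{"x":0.8,"y":0,"z":0,"ax":0,"ay":0,"az":0,"hand":-1},{"x":0.6,"y":0,"z":0,"ax":0,"ay":0,"az":0,"hand":-1},{"x":0.2,"y":0,"z":0,"ax":0,"ay":0,"az":0,"hand":-1},{"x":0,"y":0,"z":0,"ax":0,"ay":0,"az":0,"hand":-1},{"x":0,"y":0,"z":0,"ax":0,"ay":0,"az":0,"hand":-1}]'
python3 - <<'E'
from station import arm
from g import *
s=arm.get_state();print(s['eef_pos'],s['time_s'],s['finger_gap'],s['contact_force'])
for n in ["wrist","scene"]:
    d=arm.get_image(n); np.savez(f"/tmp/{n}9.npz",**d)
T=s['eef_pos']
w,g=meas('/tmp/wrist9.npz',T)
print('TCP axis pts proj: top',proj(w,T+[0,0,.032]),'tip',proj(w,T-[0,0,.108]),'at guide',proj(w,[T[0],T[1],.115]))
f=cv2.resize(w['frame'][150:220,270:370,::-1],None,fx=8,fy=8,interpolation=cv2.INTER_CUBIC);cv2.imwrite('pics/w9c.png',f)
d=load('/tmp/scene9.npz');cv2.imwrite('pics/s9c.png',cv2.resize(d['frame'][170:260,330:430,::-1],None,fx=6.5,fy=6.5,interpolation=cv2.INTER_CUBIC))
E
```

```text
time_s: 19.45
eef_pos: [0.6264, -0.1475, 0.2339]
tcp_rot: [1.028, 1.314, -1.027]
contact_force: [0.1, -0.7, -0.8]
finger_gap: 0.0248
[ 0.62636352 -0.14750169  0.23391121] 19.45 0.024777328997143334 [ 0.12651128 -0.70339706 -0.82841158]
guide ellipse [320.  194.8] [37.8 38.6] [ 0.626  -0.1463  0.115 ] median z 0.1146 circ ((0.6258074045181274, -0.14682075381278992), 0.017694102600216866)
hole [319.7 196.7] [20.6 24.1] [ 0.6262 -0.1481  0.115 ]
guide-TCP tool y,z -0.0001 -0.0013
dot 320.9 279.4 [ 0.6269 -0.147   0.2659] tool y,z 0.0007 -0.0004
TCP axis pts proj: top (np.float64(319.4239114997222), np.float64(280.2509604102227)) tip (np.float64(320.0571702855247), np.float64(199.1882856779258)) at guide (np.float64(320.08054307913045), np.float64(196.19636324728614))
```

View pics/w9c.png

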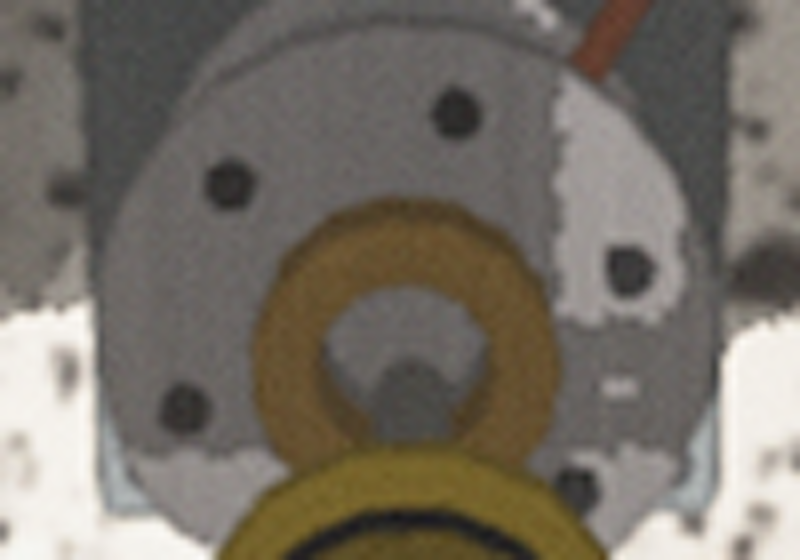

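View pics/s9c.png

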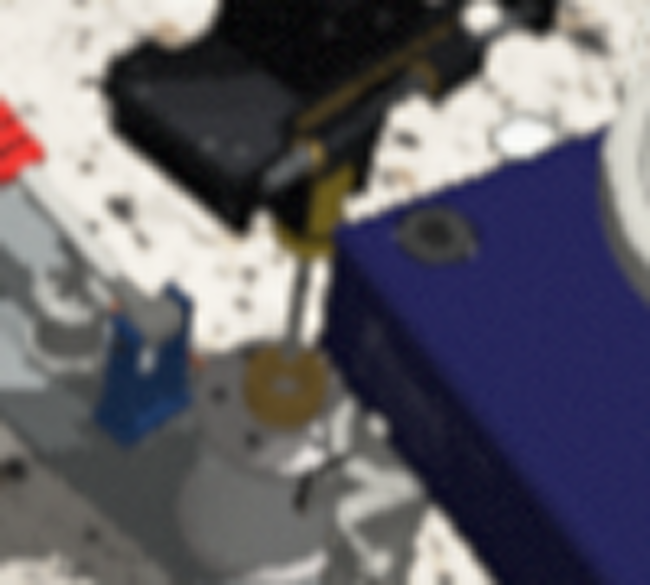

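Run:
```python
from g import *
d=load('/tmp/scene9.npz')
T=np.array([.6264,-.1475,.2339])
for z in (.206,.126,.115): print(z,np.round(proj(d,[T[0],T[1],z]),2))
for g in ((.6256,-.1466),(.6225,-.150)): print('guide',g,np.round(proj(d,[*g,.115]),2))
o=load('/tmp/scene0.npz');P=cloud(o);hsv=cv2.cvtColor(o['frame'],cv2.COLOR_RGB2HSV)
f=cv2.resize(np.hstack([d['frame'][195:245,350:395],o['frame'][195:245,350:395]])[:,:,::-1],None,fx=8.8,fy=8.8,interpolation=cv2.INTER_CUBIC);cv2.imwrite('pics/s9d.png',f)
```

```text
0.206 [378.02 205.11]
0.126 [374.86 224.19]
0.115 [374.44 226.69]
guide (0.6256, -0.1466) [374.03 226.56]
guide (0.6225, -0.15) [373.7  227.79]
```

View pics/s9d.png

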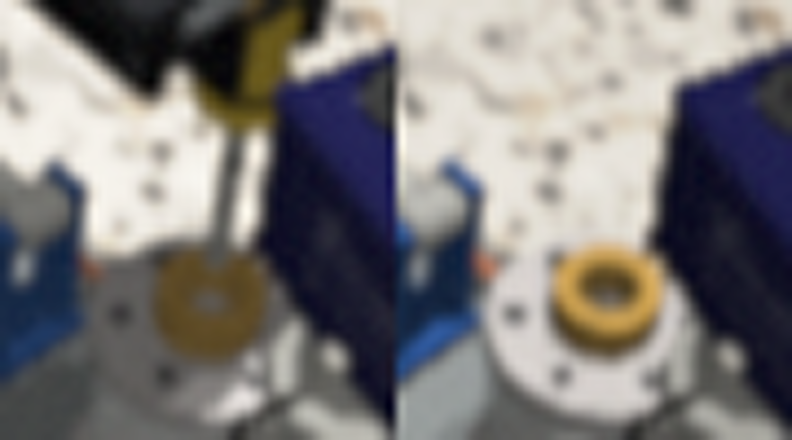

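The scene crop has the rod tip at about (374.3,224.3), extrapolating to about (373.9,226.8) at mouth height. The hole is at about (373.6,226.8). Both views agree on centring within about 1 mm, with a small correction of −0.6 mm in tool y. I'll insert part way and recheck.

```bash
python3 -m pendant '[{"x":0,"y":-0.03,"z":-0.01,"ax":0,"ay":0,"az":0,"hand":-1},{"x":0.3,"y":0,"z":0,"ax":0,"ay":0,"az":0,"hand":-1},{"x":0.4,"y":0,"z":0,"ax":0,"ay":0,"az":0,"hand":-1},{"x":0.4,"y":0,"z":0,"ax":0,"ay":0,"az":0,"hand":-1},{"x":0.4,"y":0,"z":0,"ax":0,"ay":0,"az":0,"hand":-1},{"x":0,"y":0,"z":0,"ax":0,"ay":0,"az":0,"hand":-1},{"x":0,"y":0,"z":0,"ax":0,"ay":0,"az":0,"hand":-1}]'
python3 - <<'E'
from station import arm
from g import *
s=arm.get_state();print(s['eef_pos'],s['time_s'],s['finger_gap'],s['contact_force'])
for n in ["wrist","scene"]:
    d=arm.get_image(n); np.savez(f"/tmp/{n}10.npz",**d)
T=s['eef_pos'];w=load('/tmp/wrist10.npz')
print('at guide',proj(w,[T[0],T[1],.115]))
a=cv2.resize(w['frame'][170:230,285:355,::-1],None,fx=8,fy=8,interpolation=cv2.INTER_CUBIC);cv2.imwrite('pics/w10c.png',a)
d=load('/tmp/scene10.npz');print('scene at guide',proj(d,[T[0],T[1],.115]))
cv2.imwrite('pics/s10c.png',cv2.resize(d['frame'][200:245,350:395,::-1],None,fx=12,fy=12,interpolation=cv2.INTER_CUBIC))
E
```

```text
time_s: 20.42
eef_pos: [0.6256, -0.1474, 0.2035]
tcp_rot: [1.027, 1.315, -1.027]
contact_force: [0.8, -0.2, -1.0]
finger_gap: 0.0248
[ 0.62558295 -0.14738779  0.20352413] 20.425 0.024810816641374696 [ 0.81735478 -0.19611049 -1.00893377]
at guide (np.float64(320.1038921543543), np.float64(205.20495633839133))
scene at guide (np.float64(374.1698134520071), np.float64(226.75809318351656))
```

View pics/w10c.png

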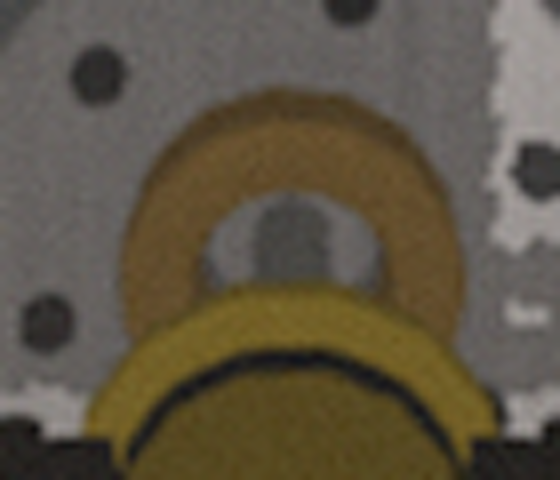

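View pics/s10c.png

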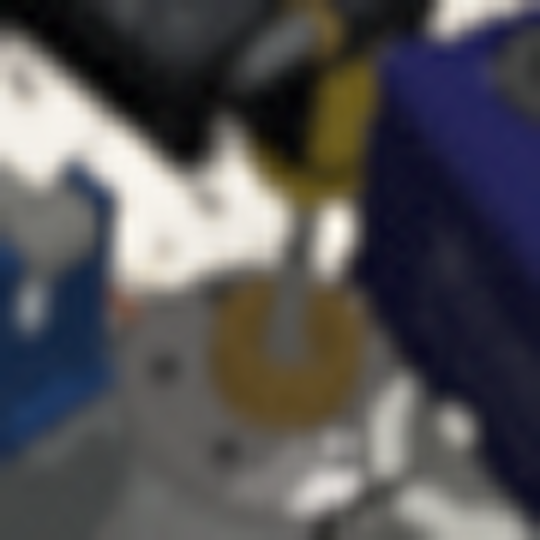

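The wrist crop shows the rod at columns 255–330 in the hole at 200–383, so it is laterally centred. The front-to-back check gives 204.8 against 205.2 px, and the scene view agrees (288 vs 286.5). I'll lower the remaining 30 mm.

```bash
python3 -m pendant '[{"x":0.3,"y":0,"z":0,"ax":0,"ay":0,"az":0,"hand":-1},{"x":0.4,"y":0,"z":0,"ax":0,"ay":0,"az":0,"hand":-1},{"x":0.4,"y":0,"z":0,"ax":0,"ay":0,"az":0,"hand":-1},{"x":0.3,"y":0,"z":0,"ax":0,"ay":0,"az":0,"hand":-1},{"x":0.1,"y":0,"z":0,"ax":0,"ay":0,"az":0,"hand":-1},{"x":0,"y":0,"z":0,"ax":0,"ay":0,"az":0,"hand":-1},{"x":0,"y":0,"z":0,"ax":0,"ay":0,"az":0,"hand":-1},{"x":0,"y":0,"z":0,"ax":0,"ay":0,"az":0,"hand":-1}]'
python3 - <<'E'
from station import arm
from g import *
s=arm.get_state();print(s['eef_pos'],s['time_s'],s['finger_gap'],s['contact_force'],abs(s['joint_velocities']).max())
for n in ["wrist","scene"]:
    d=arm.get_image(n); np.savez(f"/tmp/{n}11.npz",**d)
T=s['eef_pos'];w=load('/tmp/wrist11.npz')
print('at guide',proj(w,[T[0],T[1],.115]))
a=cv2.resize(w['frame'][190:310,250:390,::-1],None,fx=5,fy=5,interpolation=cv2.INTER_CUBIC);cv2.imwrite('pics/w11c.png',a)
d=load('/tmp/scene11.npz');print('scene at guide',proj(d,[T[0],T[1],.115]),'flange under',proj(d,[T[0],T[1],.145]))
cv2.imwrite('pics/s11c.png',cv2.resize(d['frame'][205:240,355:395,::-1],None,fx=16,fy=16,interpolation=cv2.INTER_CUBIC))
E
```

```text
time_s: 21.52
eef_pos: [0.6256, -0.1474, 0.1736]
tcp_rot: [1.027, 1.315, -1.027]
contact_force: [0.1, -0.5, -0.7]
finger_gap: 0.0247
[ 0.62559649 -0.14735471  0.17358388] 21.525 0.024675057925816604 [ 0.06719013 -0.4872303  -0.69662352] 0.002071487142579011
at guide (np.float64(319.97831346533906), np.float64(216.38336641024463))
scene at guide (np.float64(374.1679128431696), np.float64(226.74815493183706)) flange under (np.float64(375.3046511240344), np.float64(219.8643925610187))
```

View pics/w11c.png

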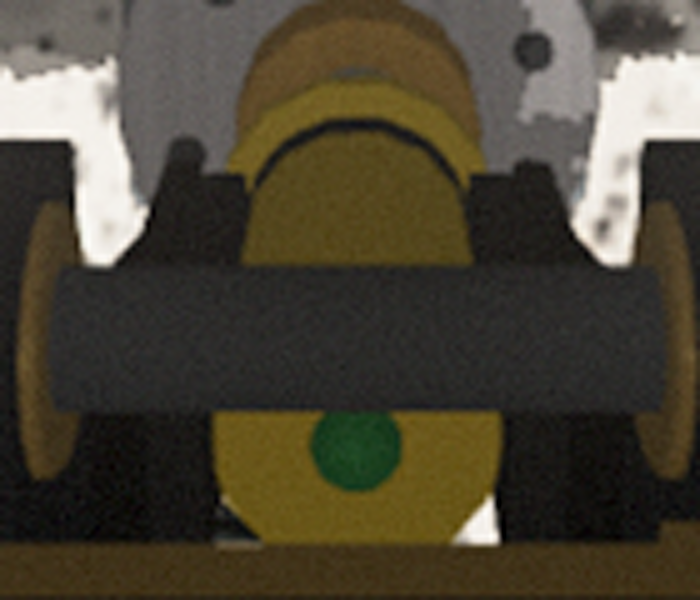

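View pics/s11c.png

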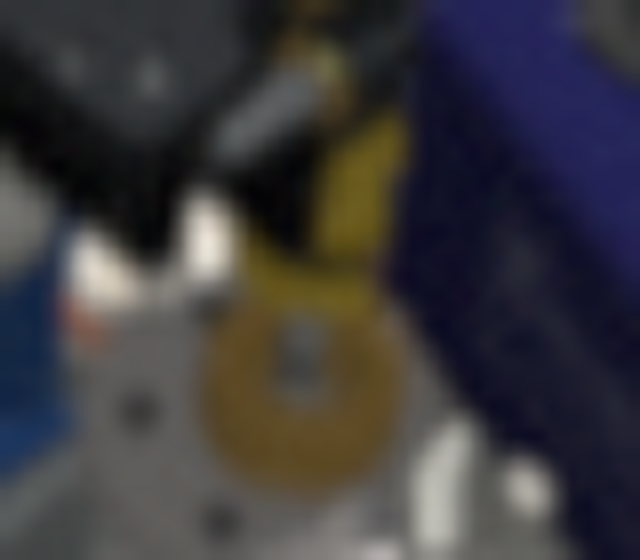

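The rod is centred in the bore in the scene crop: rod at about 303, brass at 205–402. The dark ring sits at mouth level at row ~357, and 356 was predicted. Joint speeds are near zero and no contact force shows. Handing in.

Run:
```python
from station import arm
s=arm.get_state();print(s['eef_pos'],s['time_s'],s['finger_gap'],s['contact_force'])
print(arm.finish_job())
```

```text
[ 0.6255499  -0.1473357   0.17349241] 21.625 0.02471234645073939 [-0.36854117 -0.11327264 -0.86535104]
the job is handed in; nothing more can be done
None
```

I pumped the lever three full strokes, then took the 155 mm-top yellow probe from the grey rest. I lowered its rod into the guide and handed the job in at 21.6 s, still holding it; the hand-in reports no verdict.

- **Strokes:** I measured stroke 1 at about 0.49 rad before pressing slightly further. The arm pressed strokes 2 and 3 about 4 mm lower than that picture. Contact force fell to about zero after strokes 1 and 2, and after stroke 3 I withdrew well clear. I measured the lever fully up only after stroke 1 (0.01 rad); later pictures showed it up by eye.
- **Centring:** the two cameras agreed on the rod being centred to within about 1 mm, against a 6 mm gap all round. At the final depth the handle hid the bore from the wrist camera, so that last check rests on the scene camera alone.
- **Ring height:** I calculated the ring at about 115.3 mm against the mouth at 115 mm, assuming the handle did not slip in the grip. The dark ring in the scene picture was at the expected height.
- **Contact:** wrist force stayed within about 1 N, which is noise, while the rod went in. I saw no bystander disturbed, but I did not measure their positions afterwards.
- **Disagreement:** the first scene and top views put the guide about 3 mm away from where the wrist view did. I used the rod-to-hole comparison within each picture instead.

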